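# Roll-check two guide rollers on the flat plate

## Task

Two spare tube rollers lie on the flat checking plate. Put the bent one, which cannot roll without wobbling, into the blue reject bin, and roll the straight one along the plate until it rests against the stop strip, pushing it so that it really turns over on the plate; do not pick it up. Let go of both.

Things in the scene. Friction and masses are not known exactly. Their poses are not given: they have to be found in the camera images.
- straight_roller: Straight polished aluminium tube, 32 mm in diameter, 120 mm long, plus a 15 mm steel stub at each end (0.2 kg, slippery). Lies on the plate beside the bent one, either nearer the robot, at least 130 mm short of the stop. Origin on its axis at mid-length, 16 mm above the plate; x is its length, within 5 degrees of the plate's x; y and z turn as it rolls. Fingers pushing from behind roll it.
- bent_roller: The same tube (32 mm in diameter, about 150 mm overall) with a plain 20 degree kink at its middle; lies on the plate with the kink in the horizontal plane. Origin on its axis at the kink, 16 mm above the plate; x is its general length, within 5 degrees of the plate's x; the kink points to its +y and the ends lie 13 mm back towards -y. Can be gripped across its middle from above.
- plate: Dark flat steel plate fixed on the table, 340 mm (x) by 320 mm (y), 20 mm thick, with a bright steel stop strip, 12 mm thick and 20 mm high, all along its +y edge (the robot's left). Origin at the centre of its underside, z up. The strip's inner face is at y = +148 mm: a roller resting against it has its axis at y = +132 mm, 36 mm above the table.
- bin: Blue open-topped plastic bin fixed on the table to the left or right of the plate (a cardboard carton is on the other side), 230 mm (x) by 170 mm (y) by 75 mm high, walls and floor 4 mm. Origin at the centre of its underside, x is its length.
Mind the look-alikes: they are no part of the job. What is shaped like the straight_roller but green is not meant.

How it is judged (in metres and radians):
On the way, in this order (a step that is already met when the one before it is completed fails the run):
1. the straight roller has rolled half a turn on the plate (angle between straight_roller's own z axis and vertical above 2.2 rad and z of straight_roller in the frame of plate below 0.046 m), for 0.02 s.
2. and a full turn, still on the plate (angle between straight_roller's own z axis and vertical below 0.9 rad and z of straight_roller in the frame of plate below 0.046 m), for 0.02 s.
At the end, for the whole second after the job is handed in: The straight roller lies at rest on the plate along the stop strip, within 15 mm of touching it and within 11 degrees of parallel to it; the bent roller lies at rest down inside the blue bin; both are let go (y of straight_roller in the frame of plate between 0.117 and 0.147 m and x of straight_roller in the frame of plate between -0.17 and 0.17 m and z of straight_roller in the frame of plate between 0.03 and 0.046 m and angle between the x axis of straight_roller and the x axis of plate, either way round below 0.2 rad and x of bent_roller in the frame of bin between -0.105 and 0.105 m and y of bent_roller in the frame of bin between -0.08 and 0.08 m and z of bent_roller in the frame of bin below 0.06 m and linear speed of straight_roller below 0.02 m/s and linear speed of bent_roller below 0.03 m/s).
It fails at once if the straight roller is picked up (raised more than 20 mm off the plate) (z of straight_roller in the frame of plate above 0.056 m).
It also fails if it takes over 51 s, if anything falls off the work surface, if the arm or the gripper's body presses on something with over 40 N, if the wrist force passes 120 N, or if a joint passes its speed limit or range.

## Robot

A 6-joint arm with a two-finger parallel gripper is mounted at the origin on the work surface. World frame = base frame: x ahead of the robot, y to its left, z up, the work surface at z = 0. Lengths are in mm, angles in rad, forces in N, time in s.
With the tool pointing down it reaches from about 400 to 925 mm from the base axis. Payload 3.4 kg.
Tool frame: the origin (TCP) lies midway between the tips of the shut fingers; the grasp point (between the pads) lies 19 mm behind it; z points along the fingers, y is the line along which they close (so a half turn about z gives the same grasp; the last joint's range is limited). The gripper opens to 85 mm and grips with 20 to 120 N. Pads are 22 mm wide; open, the fingers measure 114 mm over their backs; the gripper's body (76 mm by 85 mm) begins 54 mm behind the grasp point. The pads swing forward as they close: fully open they stand 13 mm farther back than shut.
Start: joints at [-1.27, 0.307, 1.506, -0, 1.328, -0.073], TCP at [210.476, -535.099, 231.305] pointing down, gripper open.
Joint ranges: [-3.12, 3.12], [-1.05, 2.28], [0.14, 2.33], [-1.42, 4.57], [0.1, 2.73], [-2.68, 2.68]. Speed limits (rad/s): [2.57, 2.57, 3.14, 3.14, 3.14, 3.14].

## Interface

Orientations are given as a rotation vector (axis times angle).
In Python, from cell import robot, optics, hand_in gives the robot as it stands.
- The arm moves only by the tool play_rows, never from a script. Its argument "rows" is a list of rows, each a list of 3 entries, a list of its own where there are three numbers: the turn, a rotation vector about the tool's x, y, z in units of 10 degrees (1.0 is 10 degrees), then the shift along the tool's x, y, z in units of 25 mm (1.0 is 25 mm), then the opening, from 0 (shut) to 1 (fully open). A call has 1 to 5 rows; each row is the pose to reach, as a shift and turn from the pose commanded when the call began, along the tool's axes at that moment; what a row does not reach only later rows make up. A row lasts 1/8 s, in which the tool goes at most 62.5 mm and 10.7 degrees, less where a joint would pass 70% of its speed; a pose out of reach is approached as far as the arm can. A call with a gripper value outside its range is refused whole. The fingers move at their own pace and stop on an object; "grip_force" is the grip in N (left out, the last holds). Time passes only in rows, so rows that repeat a pose let the fingers close. It gives the time, the measured TCP pose, the force and the opening at its end, in the units of the state.
- robot.sense(): the state, without advancing time (a new reading comes with each control period).
- optics.capture(name): name is "side" or "top" or "wrist"; returns (picture, depth): 400x640x3 uint8, red, green, blue; 400x640 float32, mm along the optical axis (not along the pixel's ray), 0 where there is no reading.
- optics.camera_model(name): a dict with "fx", "fy", "cx", "cy" (pixels), "distortion" ([k1, k2, p1, p2, k3] as OpenCV has them; the pictures are not rectified), "rvec" (rotation vector, rad) and "tvec" (3), from world to camera coordinates, as OpenCV has them. Camera axes: x right, y down, z forward; pixel columns grow to the right and rows downward; lengths in mm; the calibration is good to about 2 mm. A picture is of the moment at which its call begins: read the wrist's pose just before it. camera_model takes no time and is no camera call; for the wrist camera it gives the pose at the moment of the call.
- hand_in(): hands the job in, once; it reports no verdict.
Trained networks look in the newest picture that a camera, given by its name, has taken for a name from the list of things; names that differ only in an ending like _2 or _b are one class to them, and where a whole thing is asked for, a point or a joint stands for the part that bears it (a point fixed in the world has none). Each returns a list of dicts, best first, with "confidence" (0 to 1); they miss things now and then, are a little off and sometimes report something else, mostly with a low value. They report only what shows in the picture. A call takes as long as a camera call. They do not tell look-alikes from the thing itself.
- optics.find_in(camera, label): "point" ([x, y, z] in mm, in world coordinates, good to about 4 mm: the middle of the surface that is visible of it).
- optics.masks_of(camera, label): "region" (400x640 bool, what is visible of it).
The state is a dict: "clock": time; "joint_positions": joint angles; "joint_velocities": joint speeds; "tau": joint torques, N m; "ee_pos": TCP position; "orientation": TCP orientation; "wrist_force": force on the tool from outside, world axes, zero at the start; "torque": the same for the moment, N m; "width": finger opening in mm.
Only numpy, scipy, OpenCV 4.12 (cv2) and the standard library are available. Lean on these libraries where they do the work, as an engineer would, in place of code of your own. Each camera call takes 0.05 s, during which the arm holds its last target. There are 200 camera calls.

## Working session

There is one attempt and no reset: what is moved stays moved. The work goes in short steps, Python scripts to look and compute and a tool call to move; the robot and the scene stay as the last step left them, time stands still between calls to the robot, and variables do not carry over. Pictures are saved under pics/ and viewed, on a budget of 10 in all, crops included, one or two more only if the job needs it, and the job is handed in when it is done.

Besides the shell and the picture viewer there is one more tool, called after "Call:" as name(argument=value, ...) on one line, values as JSON. play_rows: Moves the arm, as the interface text tells. Its arguments: {"type":"object","properties":{"rows":{"type":"array","items":{"type":"array"}},"grip_force":{"type":"number"}},"required":["rows"]}

```bash
mkdir -p pics; cat > h.py <<'E'
import numpy as np, cv2
from cell import robot, optics
def world(cam, uv, depth, m=None):
    m=m or optics.camera_model(cam)
    K=np.array([[m['fx'],0,m['cx']],[0,m['fy'],m['cy']],[0,0,1.]])
    uv=np.asarray(uv,float).reshape(-1,2)
    n=cv2.undistortPoints(uv[:,None],K,np.array(m['distortion']))[:,0]
    z=depth[uv[:,1].astype(int),uv[:,0].astype(int)]
    P=np.c_[n*z[:,None],z]
    R=cv2.Rodrigues(np.array(m['rvec'],float))[0]
    return (P-np.array(m['tvec']).ravel())@R
def maskpts(cam,mask,depth):
    v,u=np.nonzero(mask&(depth>0)); return world(cam,np.c_[u,v],depth)
E
python3 - <<'E'
from h import *
p,d=optics.capture("top"); cv2.imwrite("pics/top.png",p[:,:,::-1]); np.save("d.npy",d)
for l in ["straight_roller","bent_roller","plate","bin"]:
    for r in optics.masks_of("top",l)[:3]:
        P=maskpts("top",r["region"],d); v,u=np.nonzero(r["region"])
        top=P[P[:,2]>np.percentile(P[:,2],90)-8]
        w=cv2.PCACompute(P[:,:2].astype(np.float32),None)[1][0]
        print(l,round(r["confidence"],2),"px",u.mean().round(),v.mean().round(),len(u),"med",P.mean(0).round(1),"min",np.percentile(P,1,axis=0).round(),"max",np.percentile(P,99,axis=0).round(),"dir",w.round(3))
print(robot.sense())
E
```

```text
straight_roller 0.78 px 393.0 278.0 365 med [ 262.1 -316.1   28.9] min [ 203. -348.   16.] max [ 323. -284.   39.] dir [0.909 0.417]
straight_roller 0.77 px 468.0 177.0 397 med [ 601.9 -562.    25.9] min [ 556. -620.   -2.] max [ 655. -511.   39.] dir [-0.658  0.753]
straight_roller 0.61 px 398.0 123.0 351 med [ 777.8 -327.9   27.9] min [ 721. -369.   10.] max [ 837. -290.   39.] dir [0.852 0.523]
bent_roller 0.66 px 331.0 214.0 364 med [ 461.7 -108.8   49.1] min [ 395. -128.   36.] max [529. -91.  61.] dir [ 0.996 -0.085]
plate 0.62 px 301.0 185.0 9264 med [560.2  -8.8  21.3] min [ 392. -179.    7.] max [734. 142.  44.] dir [0.999 0.052]
bin 0.67 px 412.0 202.0 4422 med [ 511.6 -377.1   22.2] min [ 388. -460.   -4.] max [ 627. -281.   81.] dir [ 0.999 -0.035]
{'clock': 0.25, 'joint_positions': array([-1.26950220e+00,  3.07191934e-01,  1.50700103e+00, -3.48529802e-06,
        1.32838866e+00, -7.34895006e-02]), 'joint_velocities': array([-3.68887398e-04, -3.00157045e-03, -2.78782601e-03, -5.70541994e-05,
       -2.48412808e-04, -8.39415751e-04]), 'tau': array([ 5.53245936e-04, -4.57241321e+01, -2.51835769e+01, -2.38189923e-04,
        9.58201621e-03,  1.44682005e-06]), 'ee_pos': array([ 210.37689513, -534.786841  ,  230.85306407]), 'orientation': array([-3.08562905e+00, -5.85087617e-01,  1.81784227e-04]), 'wrist_force': array([-0.57757136,  0.09815462, -0.6429116 ]), 'torque': array([-0.02556421,  0.01110007, -0.0190389 ]), 'width': 85.2428103609653}
```

View pics/top.png

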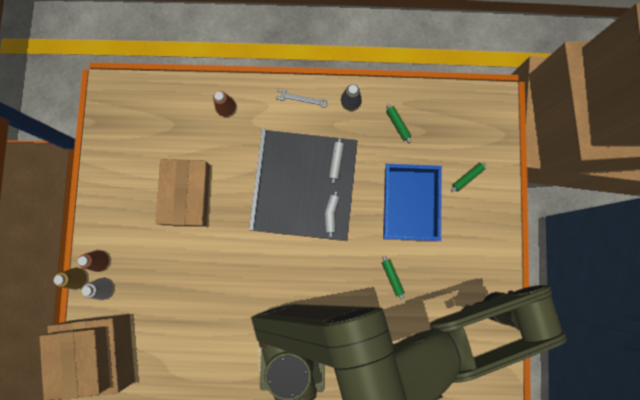

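The picture shows the plate at px (250–357, 130–240), with the stop strip along its left (+y) edge. The straight roller is at (336,160), the bent one at (331,213) nearer the robot, and the bin at (412,202). The three green tubes are decoys.

```bash
python3 - <<'E'
from h import *
p=cv2.imread("pics/top.png"); d=np.load("d.npy")
g=p.min(2).astype(int)
def blob(x0,x1,y0,y1,th):
    m=np.zeros(g.shape,bool); m[y0:y1,x0:x1]=g[y0:y1,x0:x1]>th; return m
for n,b in dict(straight=(326,348,134,187),bent=(322,342,189,240)).items():
    P=maskpts("top",blob(*b,100),d); P=P[(P[:,2]>34)]
    w=cv2.PCACompute(P[:,:2].astype(np.float32),None)[1][0]
    print(n,len(P),P.min(0).round(),P.max(0).round(),P.mean(0).round(1),np.degrees(np.arctan(w[1]/w[0])).round(1))
    for x in range(int(P[:,0].min()),int(P[:,0].max()),15):
        q=P[(P[:,0]>=x)&(P[:,0]<x+15)]
        if len(q): print(x+7,q[:,1].min().round(),q[:,1].max().round(),q[:,1].mean().round(1),q[:,2].max().round())
# plate corners rough, stop strip
m=blob(245,275,128,240,120); P=maskpts("top",m,d); P=P[(P[:,2]>30)&(P[:,2]<50)]
w=cv2.PCACompute(P[:,:2].astype(np.float32),None)[1][0]
print("strip",len(P),P.min(0),P.max(0),P.mean(0),np.degrees(np.arctan(w[1]/w[0])))
m=blob(250,350,130,240,0)&(g<90); P=maskpts("top",m,d); P=P[(abs(P[:,2]-20)<6)]
print("plate",cv2.minAreaRect(P[:,:2].astype(np.float32)))
r=optics.masks_of("top","bin")[0]; 
P=maskpts("top",r["region"],d); P=P[P[:,2]>65]
print("bin",cv2.minAreaRect(P[:,:2].astype(np.float32)))
big=cv2.resize(p[120:250,240:450],None,fx=3.8,fy=3.8,interpolation=2); cv2.imwrite("pics/crop.png",big)
E
```

```text
straight 346 [ 568. -140.   35.] [ 713. -100.   65.] [ 640.2 -120.8   48.8] -7.3
574 -123.0 -110.0 -114.3 54.0
589 -129.0 -100.0 -114.5 57.0
604 -129.0 -103.0 -115.8 57.0
619 -132.0 -103.0 -117.8 55.0
634 -135.0 -105.0 -120.7 61.0
649 -134.0 -108.0 -120.9 65.0
664 -138.0 -111.0 -125.1 60.0
679 -140.0 -111.0 -125.9 61.0
694 -140.0 -114.0 -126.5 58.0
709 -133.0 -126.0 -129.8 43.0
bent 367 [ 392. -131.   36.] [536. -90.  63.] [ 463.9 -108.5   49.2] -5.0
398 -112.0 -99.0 -107.6 47.0
413 -121.0 -95.0 -108.1 57.0
428 -121.0 -91.0 -106.2 61.0
443 -120.0 -91.0 -104.7 60.0
458 -117.0 -90.0 -103.0 63.0
473 -120.0 -90.0 -105.9 58.0
488 -125.0 -93.0 -109.2 60.0
503 -129.0 -99.0 -113.5 62.0
518 -131.0 -102.0 -116.1 58.0
533 -125.0 -115.0 -120.6 47.0
strip 364 [406.28777429 115.85103603  30.19751094] [743.17178951 154.28884366  49.77020107] [572.0882403  135.58094379  40.57338705] -4.5521874
plate ((561.4381103515625, -23.95343017578125), (308.70989990234375, 341.3301086425781), 85.42400360107422)
bin ((508.19097900390625, -370.5603942871094), (183.4032745361328, 243.6094207763672), 89.61441040039062)
```

View pics/crop.png

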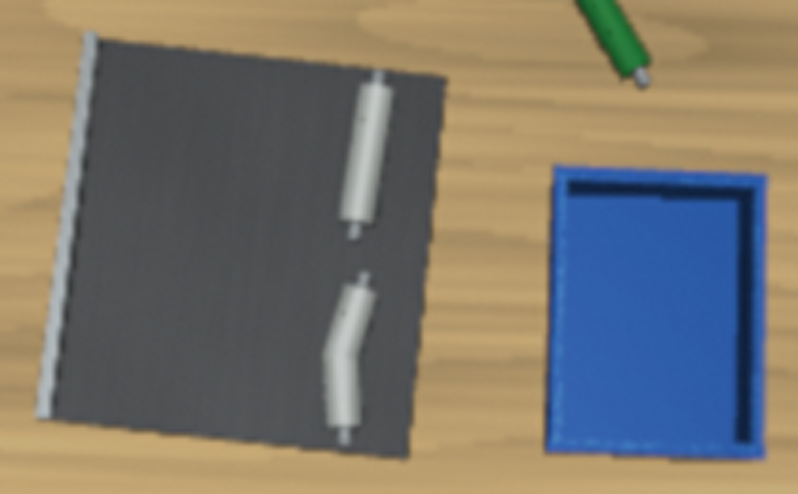

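```bash
cat >> h.py <<'E'
def plan(targets):
    """targets: (x,y,z,yaw_deg of tool x), tool straight down; prints shift/turn in units of the move call"""
    from scipy.spatial.transform import Rotation as R
    s=robot.sense(); R0=R.from_rotvec(s["orientation"])
    print("t",round(s["clock"],2),"pos",s["ee_pos"].round(1),"F",s["wrist_force"].round(1),"w",round(s["width"],1))
    for x,y,z,a in targets:
        Rt=R.from_euler('z',a,degrees=True)*R.from_rotvec([np.pi,0,0])
        print((x,y,z,a),"turn",np.degrees((R0.inv()*Rt).as_rotvec()).round(1)/10,"shift",(R0.inv().apply(np.array([x,y,z])-s["ee_pos"])/25).round(2))
E
python3 -c "
from h import *
plan([(335,-320,190,-5),(461,-104,190,-5)])"
```

```text
t 0.3 pos [ 210.4 -534.9  231. ] F [0.2 0.2 0.3] w 85.6
(335, -320, 190, -5) turn [-0.    0.    2.65] shift [ 7.78 -6.17  1.64]
(461, -104, 190, -5) turn [-0.    0.    2.65] shift [ 15.64 -12.37   1.65]
```

Call:
play_rows(rows=[[[0, 0, 0.9], [2, -1.5, 0.4], 1], [[0, 0, 1.8], [3.9, -3.1, 0.8], 1], [[0, 0, 2.65], [5.8, -4.6, 1.6], 1], [[0, 0, 2.65], [7.7, -6.1, 1.6], 1], [[0, 0, 2.65], [9.6, -7.6, 1.6], 1]])

```text
clock: 0.92
ee_pos: [364.9, -268.6, 191.2]
orientation: [-3.138, 0.139, -0.0]
wrist_force: [1.0, 0.6, 0.4]
width: 85.7
```

```bash
python3 -c "
from h import *
plan([(461,-104,190,-5)])"
```

```text
t 0.93 pos [ 364.9 -268.6  191.2] F [1.  0.6 0.4] w 85.7
(461, -104, 190, -5) turn [-0.   -0.   -0.01] shift [ 3.25 -6.9   0.05]
```

Call:
play_rows(rows=[[[0, 0, 0], [1, -2.1, 0], 1], [[0, 0, 0], [2, -4.2, 0], 1], [[0, 0, 0], [3.2, -6.8, 0], 1], [[0, 0, 0], [3.2, -6.8, 0], 1], [[0, 0, 0], [3.2, -6.8, 0], 1]])

```text
clock: 1.55
ee_pos: [458.9, -107.7, 191.2]
orientation: [3.138, -0.134, -0.001]
wrist_force: [-0.4, 0.9, -0.4]
width: 85.7
```

```bash
python3 - <<'E'
from h import *
m=optics.camera_model("wrist"); p,d=optics.capture("wrist"); cv2.imwrite("pics/w1.png",p[:,:,::-1])
for l in ["bent_roller","straight_roller"]:
  for r in optics.masks_of("wrist",l)[:2]:
    P=maskpts("wrist",r["region"],d) if 0 else None
    v,u=np.nonzero(r["region"]&(d>0)); P=world("wrist",np.c_[u,v],d,m); P=P[P[:,2]>38]
    if len(P)<50: continue
    w=cv2.PCACompute(P[:,:2].astype(np.float32),None)[1][0]
    print(l,round(r["confidence"],2),u.mean().round(),v.mean().round(),P.min(0).round(),P.max(0).round(),np.degrees(np.arctan(w[1]/w[0])).round(1))
    x0,x1=P[:,0].min(),P[:,0].max()
    for x in np.arange(x0,x1,15):
        q=P[(P[:,0]>=x)&(P[:,0]<x+15)]
        if len(q): print(round(x+7.5),q[:,1].min().round(),q[:,1].max().round(),q[q[:,2].argmax()].round())
plan([(461,-104,22,-5)])
E
```

```text
straight_roller 0.75 310.0 28.0 [ 566. -132.   38.] [620. -98.  54.] -8.2
574 -128.0 -107.0 [ 581. -116.   51.]
589 -131.0 -98.0 [ 591. -111.   53.]
604 -132.0 -100.0 [ 610. -118.   53.]
619 -132.0 -102.0 [ 613. -114.   54.]
t 1.7 pos [ 458.1 -109.3  191.2] F [-1.   0.2 -0.2] w 85.8
(461, -104, 22, -5) turn [ 0.    0.   -0.01] shift [ 0.1  -0.22  6.77]
```

View pics/w1.png

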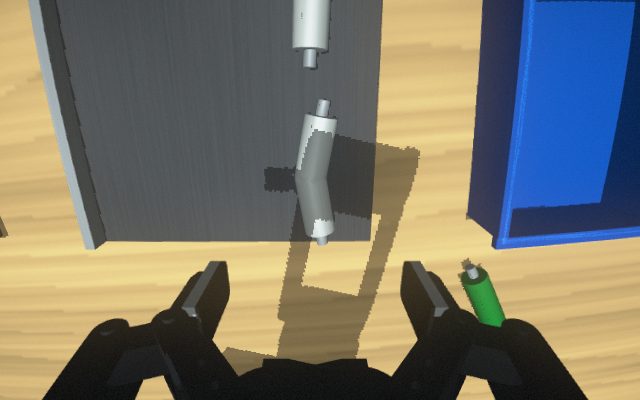

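The wrist view shows the bent roller with its kink at about (312,175), the straight one above it at (310,30), and the bin on the right. The bent mask was missed, so I'll measure it by depth.

```bash
python3 - <<'E'
from h import *
m=optics.camera_model("wrist"); p,d=optics.capture("wrist")
v,u=np.nonzero(d[90:250,285:345]>0); P=world("wrist",np.c_[u+285,v+90],d,m); P=P[P[:,2]>30]
for x in np.arange(P[:,0].min(),P[:,0].max(),12):
    q=P[(P[:,0]>=x)&(P[:,0]<x+12)]
    t=q[q[:,2]>q[:,2].max()-4]
    print(round(x+6),q[:,1].min().round(),q[:,1].max().round(),t.mean(0).round(1))
plan([(461,-104,22,-5)])
E
```

```text
396 -115.0 -103.0 [ 394.8 -109.5   40.2]
408 -124.0 -92.0 [ 409.3 -107.9   50.1]
420 -123.0 -91.0 [ 420.  -107.    50.3]
432 -122.0 -90.0 [ 432.  -106.    50.2]
444 -121.0 -89.0 [ 443.8 -105.1   50.3]
456 -120.0 -88.0 [ 455.8 -103.9   50.1]
468 -122.0 -88.0 [ 467.9 -104.    50.4]
480 -124.0 -90.0 [ 480.  -107.2   50.3]
492 -128.0 -93.0 [ 491.9 -110.5   50.2]
504 -131.0 -97.0 [ 503.9 -113.6   50.4]
516 -133.0 -100.0 [ 515.8 -116.8   50.2]
528 -127.0 -103.0 [ 522.9 -112.8   50.1]
540 -127.0 -116.0 [ 535.7 -120.8   40.2]
t 1.75 pos [ 458.1 -109.4  191.3] F [-0.5 -0.   0.2] w 85.4
(461, -104, 22, -5) turn [ 0.    0.   -0.02] shift [ 0.1  -0.23  6.77]
```

Call:
play_rows(rows=[[[0, 0, 0], [0.15, -0.2, 2], 1], [[0, 0, 0], [0.15, -0.2, 4], 1], [[0, 0, 0], [0.15, -0.2, 5.6], 1], [[0, 0, 0], [0.15, -0.2, 6.3], 1], [[0, 0, 0], [0.15, -0.2, 6.75], 1]])

```text
clock: 2.38
ee_pos: [462.2, -104.6, 21.6]
orientation: [-3.138, 0.141, 0.002]
wrist_force: [-0.5, 0.2, -0.1]
width: 85.5
```

Call:
play_rows(rows=[[[0, 0, 0], [0, 0, 0], 0.6], [[0, 0, 0], [0, 0, 0], 0], [[0, 0, 0], [0, 0, 0], 0], [[0, 0, 0], [0, 0, 0], 0], [[0, 0, 0], [0, 0, 0], 0]], grip_force=60)

```text
clock: 3.0
ee_pos: [463.9, -103.8, 23.8]
orientation: [3.138, -0.137, 0.004]
wrist_force: [-1.3, -0.7, 5.0]
width: 31.5
```

Call:
play_rows(rows=[[[0, 0, 0], [0, 0, 0], 0], [[0, 0, 0], [0, 0, -0.5], 0], [[0, 0, 0], [0, 0, -1], 0], [[0, 0, 0], [0, 0, -2], 0], [[0, 0, 0], [0, 0, -2], 0]])

```text
clock: 3.62
ee_pos: [464.8, -103.9, 74.6]
orientation: [3.137, -0.137, 0.008]
wrist_force: [1.0, -0.7, -3.1]
width: 30.9
```

```bash
python3 - <<'E'
from h import *
p,d=optics.capture("wrist"); cv2.imwrite("pics/w2.png",p[:,:,::-1])
plan([(462,-104,160,-5),(508,-371,160,0),(508,-371,50,0)])
E
```

```text
t 3.67 pos [ 463.9 -103.6   73.6] F [-0.9 -0.3 -3.3] w 31.0
(462, -104, 160, -5) turn [ 0.   -0.02 -0.  ] shift [-0.07  0.02 -3.46]
(508, -371, 160, 0) turn [ 0.   -0.02 -0.5 ] shift [ 2.7  10.5  -3.44]
(508, -371, 50, 0) turn [ 0.   -0.02 -0.5 ] shift [ 2.69 10.5   0.96]
```

View pics/w2.png

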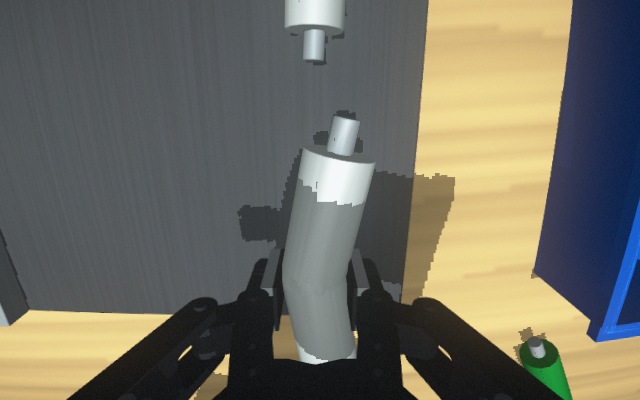

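Held: the roller's middle sits between the pads at (320,285) and the width is 31 mm. Next I carry it to the bin.

Call:
play_rows(rows=[[[0, 0, 0], [0, 0, -1.8], 0], [[0, 0, 0], [0.3, 0.8, -3.5], 0], [[0, 0, 0], [0.9, 2.5, -3.5], 0], [[0, 0, -0.3], [1.4, 4.5, -3.5], 0], [[0, 0, -0.5], [1.9, 6.5, -3.5], 0]])

```text
clock: 4.3
ee_pos: [495.7, -270.3, 159.0]
orientation: [-3.14, -0.002, 0.002]
wrist_force: [1.5, 0.3, -2.0]
width: 31.0
```

```bash
python3 -c "
from h import *
plan([(508,-371,160,0),(508,-371,18,0)])"
```

```text
t 4.3 pos [ 495.7 -270.3  159. ] F [ 1.5  0.3 -2. ] w 31.0
(508, -371, 160, 0) turn [-0.01  0.01  0.01] shift [ 0.49  4.03 -0.04]
(508, -371, 18, 0) turn [-0.01  0.01  0.01] shift [0.49 4.03 5.64]
```

Call:
play_rows(rows=[[[0, 0, 0], [0.3, 1.8, 0], 0], [[0, 0, 0], [0.5, 3.4, 0], 0], [[0, 0, 0], [0.5, 3.9, 0], 0], [[0, 0, 0], [0.5, 3.9, 1.5], 0], [[0, 0, 0], [0.5, 3.9, 3.2], 0]])

```text
clock: 4.92
ee_pos: [508.4, -366.5, 79.0]
orientation: [-3.141, 0.001, -0.001]
wrist_force: [-0.3, 0.5, -3.8]
width: 31.5
```

Call:
play_rows(rows=[[[0, 0, 0], [0, 0, 1.3], 0], [[0, 0, 0], [0, 0, 2.3], 0], [[0, 0, 0], [0, 0, 2.3], 0], [[0, 0, 0], [0, 0, 2.3], 0.55], [[0, 0, 0], [0, 0, 2.3], 0.65]])

```text
clock: 5.55
ee_pos: [509.8, -367.8, 24.4]
orientation: [3.139, -0.0, 0.004]
wrist_force: [0.5, 0.3, 0.8]
width: 55.5
```

Call:
play_rows(rows=[[[0, 0, 0], [0, 0, 0], 0.65], [[0, 0, 0], [0, 0, 0], 0.65], [[0, 0, 0], [0, 0, -1], 0.65], [[0, 0, 0], [0, 0, -3], 0.65], [[0, 0, 0], [0, 0, -5.2], 0.65]])

```text
clock: 6.18
ee_pos: [507.9, -366.6, 153.3]
orientation: [-3.14, 0.001, 0.002]
wrist_force: [0.9, -0.5, -0.2]
width: 55.6
```

```bash
python3 - <<'E'
from h import *
p,d=optics.capture("top"); cv2.imwrite("pics/t2.png",cv2.resize(p[110:260,240:460,::-1],None,fx=3.6,fy=3.6,interpolation=2))
v,u=np.mgrid[134:190,322:352]
g=p.min(2).astype(int); k=(g[134:190,322:352]>100)
P=world("top",np.c_[u[k],v[k]],d); P=P[P[:,2]>34]
w=cv2.PCACompute(P[:,:2].astype(np.float32),None)[1][0]
print(P.min(0),P.max(0),P.mean(0),np.degrees(np.arctan(w[1]/w[0])))
plan([(641,-180,160,85)])
E
```

```text
[ 320.79812317 -143.32074161   35.54340414] [ 713.92102493  -82.85016683 1654.51225069] [ 636.04191612 -120.35178378   66.88535929] -7.083701
t 6.22 pos [ 511.9 -369.7  162.3] F [ 1.7 -1.5  4.1] w 55.7
(641, -180, 160, 85) turn [ 0.08 -0.01 -8.5 ] shift [ 5.16 -7.59  0.08]
```

View pics/t2.png

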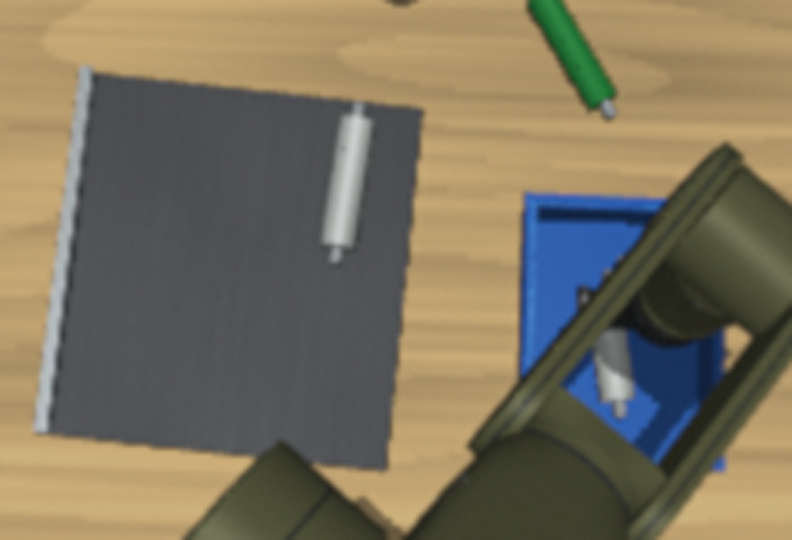

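The bent roller lies in the bin at about (612,360) in this crop. The straight one is undisturbed at about (345,180). Next, turn the tool so both open fingers stand behind it.

Call:
play_rows(rows=[[[0, 0, -1], [1, -1.5, 0], 1], [[0, 0, -2], [2, -3, 0], 1], [[0, 0, -3], [3, -4.5, 0], 1], [[0, 0, -4], [4, -6, 0], 1], [[0, 0, -5], [4.9, -7.5, 0], 1]])

```text
clock: 6.85
ee_pos: [632.0, -178.3, 152.7]
orientation: [2.843, 1.335, 0.001]
wrist_force: [0.6, 0.3, -0.8]
width: 85.1
```

```bash
python3 -c "
from h import *
plan([(635,-180,120,85.4)])"
```

```text
t 6.85 pos [ 632.  -178.3  152.7] F [ 0.6  0.3 -0.8] w 85.1
(635, -180, 120, 85.4) turn [ 0.   -0.   -3.51] shift [0.03 0.13 1.31]
```

Call:
play_rows(rows=[[[0, 0, -1], [0, 0.1, 0], 1], [[0, 0, -2], [0, 0.1, 0.4], 1], [[0, 0, -3], [0, 0.1, 0.8], 1], [[0, 0, -3.5], [0, 0.1, 1.3], 1], [[0, 0, -3.5], [0, 0.1, 1.3], 1]])

```text
clock: 7.48
ee_pos: [632.1, -180.8, 119.0]
orientation: [-2.316, -2.119, 0.002]
wrist_force: [-0.2, -0.0, 0.5]
width: 85.6
```

```bash
python3 - <<'E'
from h import *
s=robot.sense(); m=optics.camera_model("wrist"); p,d=optics.capture("wrist"); cv2.imwrite("pics/w3.png",p[:,:,::-1])
v,u=np.nonzero(d>0); P=world("wrist",np.c_[u,v],d,m); P=P[(P[:,2]>42)&(P[:,2]<60)&(P[:,1]<-60)&(P[:,1]>-150)&(abs(P[:,0]-640)<90)]
w=cv2.PCACompute(P[:,:2].astype(np.float32),None)[1][0]
print(P.min(0).round(),P.max(0).round(),P.mean(0).round(1),np.degrees(np.arctan(w[1]/w[0])))
plan([(635,-180,16,85.4)])
E
```

```text
[ 569. -142.   42.] [ 713. -100.   53.] [ 640.2 -119.8   48.6] -7.1285996
t 7.53 pos [ 632.7 -181.   119.8] F [-0.3 -0.1 -0.2] w 85.7
(635, -180, 16, 85.4) turn [-0.   -0.   -0.05] shift [0.05 0.09 4.15]
```

View pics/w3.png

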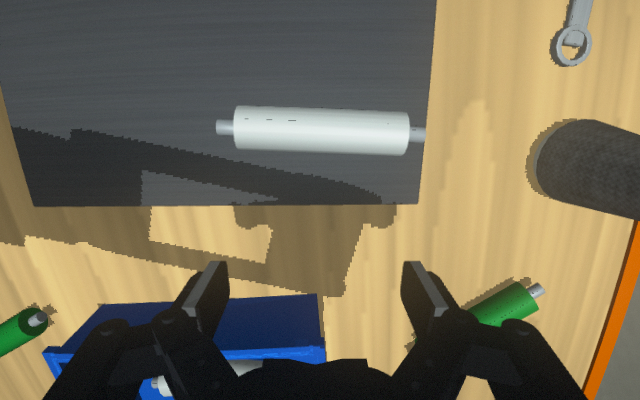

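Roller centre measured at (640,-120), yaw -7.1°, at px (320,130). The fingers are behind it and clear, with the bottle well off to the right. Lowering.

Call:
play_rows(rows=[[[0, 0, 0], [0, 0.15, 1.2], 1], [[0, 0, 0], [0, 0.15, 2.4], 1], [[0, 0, 0], [0, 0.15, 3.4], 1], [[0, 0, 0], [0, 0.15, 4], 1], [[0, 0, 0], [0, 0.15, 4.1], 1]])

```text
clock: 8.15
ee_pos: [636.5, -181.4, 17.0]
orientation: [-2.317, -2.12, 0.001]
wrist_force: [0.4, 0.1, 0.2]
width: 85.3
```

Call:
play_rows(rows=[[[0, 0, 0], [0.4, 0, 0], 1], [[0, 0, 0], [0.8, 0, 0], 1], [[0, 0, 0], [1.2, 0, 0], 1], [[0, 0, 0], [1.6, 0, 0], 1], [[0, 0, 0], [2, 0, 0], 1]])

```text
clock: 8.78
ee_pos: [641.3, -130.8, 17.8]
orientation: [2.316, 2.122, 0.0]
wrist_force: [-0.6, -0.7, 0.3]
width: 85.4
```

```bash
cat >> h.py <<'E'
def look():
    m=optics.camera_model("wrist"); p,d=optics.capture("wrist")
    v,u=np.nonzero(d>0); P=world("wrist",np.c_[u,v],d,m); ty=robot.sense()["ee_pos"][1]
    P=P[(P[:,2]>45)&(P[:,2]<62)&(P[:,1]>ty+5)&(P[:,1]<150)&(P[:,0]>480)&(P[:,0]<740)]
    if len(P)>100:
        w=cv2.PCACompute(P[:,:2].astype(np.float32),None)[1][0]
        print("roller",len(P),P.min(0).round(),P.max(0).round(),P.mean(0).round(1),np.degrees(np.arctan(w[1]/w[0])).round(1))
    else: print("none",len(P))
    return p
E
python3 - <<'E'
from h import *
p=look(); cv2.imwrite("pics/w4.png",p[:,:,::-1])
plan([(635,-180,16,85.4)])
E
```

```text
roller 16709 [ 581. -124.   45.] [702. -85.  62.] [ 640.5 -102.2   49.7] -3.5
t 8.82 pos [ 641.2 -129.4   17.7] F [ 0.4  0.7 -0.1] w 85.4
(635, -180, 16, 85.4) turn [-0.   -0.01 -0.04] shift [-2.04 -0.07  0.06]
```

View pics/w4.png

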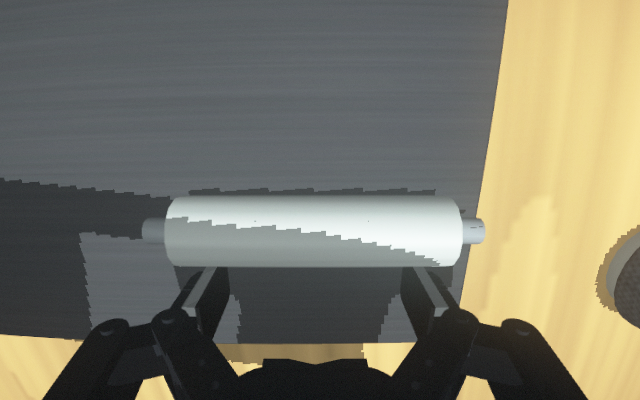

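The fingers stand square behind the roller at px (215–425, 265) and it has started to roll, its yaw now about that of the plate. Continuing slowly.

Call:
play_rows(rows=[[[0, 0, 0], [0.4, 0, 0], 1], [[0, 0, 0], [0.8, 0, 0], 1], [[0, 0, 0], [1.2, 0, 0], 1], [[0, 0, 0], [1.6, 0, 0], 1], [[0, 0, 0], [2, 0, 0], 1]])

```text
clock: 9.45
ee_pos: [645.6, -81.1, 17.5]
orientation: [-2.317, -2.122, 0.0]
wrist_force: [0.6, 0.3, -0.7]
width: 85.5
```

```bash
python3 - <<'E'
from h import *
p=look(); cv2.imwrite("pics/w5.png",p[:,:,::-1])
plan([(635,-180,16,85.4)])
E
```

```text
roller 17037 [585. -75.  45.] [707. -35.  62.] [644.8 -52.7  49.6] -3.6
t 9.5 pos [645.6 -79.8  17.5] F [-0.   0.6 -0.2] w 85.3
(635, -180, 16, 85.4) turn [-0.   -0.01 -0.04] shift [-4.03 -0.07  0.06]
```

View pics/w5.png

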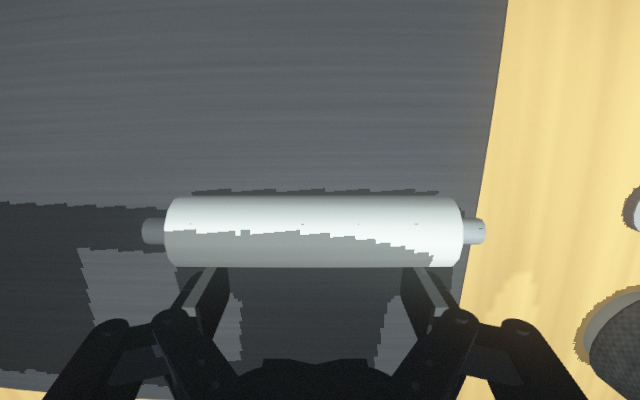

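A different set of scuff marks is now on top (px 302–416, 224), so the roller is really turning. About 160 mm remain.

Call:
play_rows(rows=[[[0, 0, 0], [0.4, 0, 0], 1], [[0, 0, 0], [0.8, 0, 0], 1], [[0, 0, 0], [1.2, 0, 0], 1], [[0, 0, 0], [1.6, 0, 0], 1], [[0, 0, 0], [2, 0, 0], 1]])

```text
clock: 10.12
ee_pos: [650.0, -31.3, 17.5]
orientation: [-2.317, -2.122, -0.0]
wrist_force: [-0.5, 0.2, -0.8]
width: 85.3
```

Call:
play_rows(rows=[[[0, 0, 0], [0.4, 0, 0], 1], [[0, 0, 0], [0.8, 0, 0], 1], [[0, 0, 0], [1.2, 0, 0], 1], [[0, 0, 0], [1.6, 0, 0], 1], [[0, 0, 0], [2, 0, 0], 1]])

```text
clock: 10.75
ee_pos: [654.4, 18.4, 17.6]
orientation: [-2.317, -2.122, -0.0]
wrist_force: [-0.2, -0.7, -0.1]
width: 85.5
```

```bash
python3 - <<'E'
from h import *
p=look(); cv2.imwrite("pics/w6.png",p[:,:,::-1])
plan([(635,-180,16,85.4)])
E
```

```text
roller 17102 [594.  25.  45.] [715.  64.  62.] [653.6  47.   49.6] -3.6
t 10.8 pos [654.5  19.7  17.6] F [ 1.   0.4 -0.3] w 85.8
(635, -180, 16, 85.4) turn [ 0.   -0.01 -0.04] shift [-8.03 -0.08  0.06]
```

View pics/w6.png

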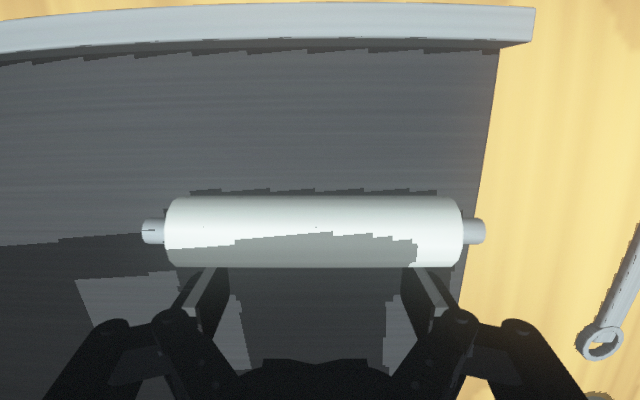

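The stop strip shows at px (260,25), with about 60 mm left. I'll do the last stretch slower.

Call:
play_rows(rows=[[[0, 0, 0], [0.35, 0, 0], 1], [[0, 0, 0], [0.7, 0, 0], 1], [[0, 0, 0], [1, 0, 0], 1], [[0, 0, 0], [1.25, 0, 0], 1], [[0, 0, 0], [1.5, 0, 0], 1]])

```text
clock: 11.42
ee_pos: [657.6, 55.5, 17.6]
orientation: [2.317, 2.122, -0.0]
wrist_force: [0.1, 0.1, 0.7]
width: 85.2
```

Call:
play_rows(rows=[[[0, 0, 0], [0.2, 0, 0], 1], [[0, 0, 0], [0.35, 0, 0], 1], [[0, 0, 0], [0.5, 0, 0], 1], [[0, 0, 0], [0.6, 0, 0], 1], [[0, 0, 0], [0.7, 0, 0], 1]])

```text
clock: 12.05
ee_pos: [659.1, 72.6, 17.6]
orientation: [2.317, 2.122, -0.0]
wrist_force: [-0.3, 0.3, -0.4]
width: 85.3
```

```bash
python3 - <<'E'
from h import *
p=look(); cv2.imwrite("pics/w7.png",p[:,:,::-1])
plan([(635,-180,16,85.4)])
E
```

```text
roller 16820 [599.  78.  45.] [720. 118.  62.] [658.2 101.   49.7] -3.5
t 12.1 pos [659.2  72.9  17.6] F [-1.  -0.8  0.7] w 85.3
(635, -180, 16, 85.4) turn [ 0.   -0.   -0.04] shift [-10.16  -0.08   0.06]
```

View pics/w7.png

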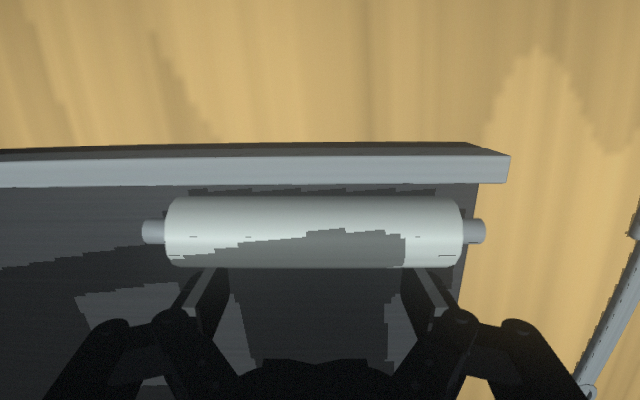

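A thin gap, about 5 mm, is left between the roller (top edge px 197) and the strip (px 184). Creeping in.

Call:
play_rows(rows=[[[0, 0, 0], [0.07, 0, 0], 1], [[0, 0, 0], [0.14, 0, 0], 1], [[0, 0, 0], [0.21, 0, 0], 1], [[0, 0, 0], [0.25, 0, 0], 1], [[0, 0, 0], [0.25, 0, 0], 1]])

```text
clock: 12.72
ee_pos: [659.7, 78.7, 17.6]
orientation: [2.316, 2.122, -0.0]
wrist_force: [-0.0, -0.6, -0.3]
width: 85.4
```

```bash
python3 - <<'E'
from h import *
look()
plan([(635,-180,16,85.4)])
E
```

```text
roller 16826 [599.  84.  45.] [721. 124.  62.] [658.9 107.1  49.7] -3.5
t 12.78 pos [659.7  78.7  17.6] F [-0.2 -0.6  0. ] w 85.2
(635, -180, 16, 85.4) turn [-0.    0.   -0.04] shift [-10.4   -0.08   0.06]
```

Call:
play_rows(rows=[[[0, 0, 0], [0.05, 0, 0], 1], [[0, 0, 0], [0.1, 0, 0], 1], [[0, 0, 0], [0.1, 0, 0], 1]])

```text
clock: 13.15
ee_pos: [659.8, 79.1, 17.6]
orientation: [2.314, 2.122, -0.004]
wrist_force: [-0.4, -6.8, 1.0]
width: 85.3
```

Call:
play_rows(rows=[[[0, 0, 0], [-0.1, 0, 0], 1], [[0, 0, 0], [-0.4, 0, 0], 1], [[0, 0, 0], [-1, 0, 0], 1], [[0, 0, 0], [-2, 0, 0], 1], [[0, 0, 0], [-2.5, 0, -1.5], 1]])

```text
clock: 13.78
ee_pos: [651.2, 17.3, 52.2]
orientation: [-2.314, -2.117, 0.009]
wrist_force: [-0.5, -0.2, 0.5]
width: 85.4
```

Call:
play_rows(rows=[[[0, 0, 0], [0, 0, -2], 1], [[0, 0, 0], [-1, 0, -4], 1], [[0, 0, 0], [-2, 0, -5], 1], [[0, 0, 0], [-3, 0, -5], 1], [[0, 0, 0], [-3, 0, -5], 1]])

```text
clock: 14.4
ee_pos: [647.6, -58.0, 180.6]
orientation: [2.319, 2.118, 0.0]
wrist_force: [-0.3, 1.1, 0.2]
width: 85.6
```

```bash
python3 - <<'E'
from h import *
p=look(); 
q,d=optics.capture("top")
a=cv2.resize(p,(640,400))[:, :, ::-1]; b=cv2.resize(q[110:260,230:460],(640,417),interpolation=2)[:400,:,::-1]
cv2.imwrite("pics/fin.png",cv2.resize(np.vstack([a,b]),(480,600)))
v,u=np.mgrid[160:242,384:444]; P=world("top",np.c_[u.ravel(),v.ravel()],d)
c=q[160:242,384:444].reshape(-1,3).min(1); P=P[c>90]; print("bin object",len(P),P.mean(0),P.max(0),P.min(0))
plan([])
E
```

```text
roller 1214 [599.  89.  45.] [719. 104.  51.] [658.   96.7  47.4] -4.9
bin object 1085 [ 537.8192883  -392.85292902   28.22087428] [ 662.75881823  -82.85016683 1654.51225069] [ 320.79812317 -487.03102671   -9.98409232]
t 14.5 pos [647.3 -55.9 179.6] F [ 0.   0.4 -0.7] w 85.5
```

View pics/fin.png

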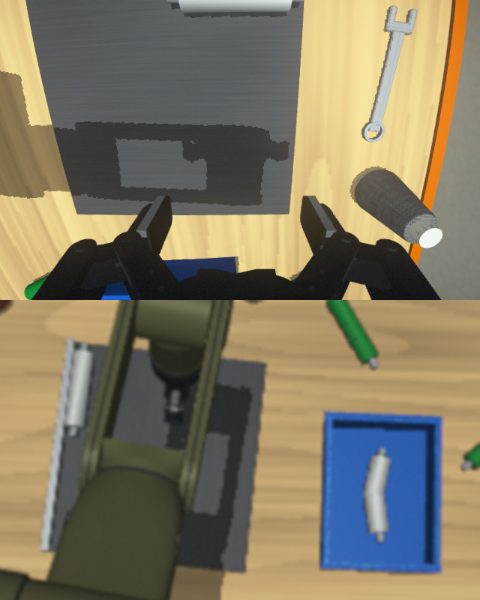

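Both lie where they should: the straight roller is along the strip (lower view, px (78,390)) and the bent one is in the bin (px (377,495)). Handing in.

```bash
python3 -c "
from cell import hand_in
print(hand_in())"
```

```text
the job is handed in; nothing more can be done
None
```

I put the bent roller in the blue bin, pushed the straight roller along the plate until it touched the stop strip, and handed the job in at about 14.5 s. The hand-in reports no verdict.

- **Bent roller:** I gripped it across the kink from above, carried it over and let it go in the bin. The last top picture shows it lying inside. My depth check of it there gave no usable figure because bad depth readings spoiled it, so this rests on the picture.
- **Straight roller:** I pushed it about 225 mm from behind with the open fingers and never gripped it. Scuff marks changed on its top as it went, so it was turning. Rolling without slip that is a little over two turns, but I did not measure the angle itself.
- **At the stop:** contact showed as 6.8 N at the wrist. Before I withdrew the fingers, its axis was at about y = +132 mm in the plate's frame. Afterwards its rear edge was where that predicts, with yaw about -4.9° against the strip's -4.6°.

The bent roller's network mask missed it in the first wrist picture, so I located it there from depth instead. I viewed 10 pictures.

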